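# Dock the gas flask on the sampling unit and hold its valve open

### The arm

A 7-joint arm with a two-finger parallel gripper is mounted at the origin on the work surface. World frame = base frame: x ahead of the robot, y to its left, z up, the work surface at z = 0. Lengths are in m, angles in rad, forces in N, time in s.
With the tool pointing down it reaches from about 0.425 to 0.925 m from the base axis. Payload 6.8 kg.
Tool frame: the origin (TCP) lies on the front face of the gripper's body, between the roots of the fingers; the fingertips stand 73 mm ahead of it and the grasp point (between the pads) lies 54 mm ahead of it; z points along the fingers, y is the line along which they close (so a half turn about z gives the same grasp; the last joint's range is limited). The gripper opens to 85 mm and grips with 20 to 120 N. Pads are 22 mm wide; open, the fingers measure 114 mm over their backs; the gripper's body (76 mm by 85 mm) begins 54 mm behind the grasp point. The pads swing forward as they close: fully open they stand 13 mm farther back than shut.
Start: joints at [1.222, 0.477, 0.022, 1.555, -0.011, 1.109, -0.083], TCP at [0.161, -0.656, 0.304] pointing down, gripper open.
Joint ranges: [-2.96, 2.96], [-0.34, 2.1], [-1.41, 1.46], [0.24, 2.44], [-1.37, 4.51], [0.17, 1.92], [-2.96, 2.96]. Speed limits (rad/s): [2.39, 2.39, 3.14, 3.14, 3.14, 3.14, 3.14].

### API

Orientations are given as a unit quaternion [w, x, y, z].
In Python, from station import bot, optics gives the robot as it stands.
- The arm moves only by the tool drive_tool, never from a script. Its argument "deltas" is a list of rows, each an object with "gripper": the closure in counts, from 0 (fully open) to 255 (shut); "offset": the shift along the tool's x, y, z in units of 1000 mm (1.0 is 1000 mm), a list of three; "angular": the turn, a rotation vector about the tool's x, y, z in units of 45 degrees (1.0 is 45 degrees), a list of three. In form: [{"gripper": gripper, "offset": [dx, dy, dz], "angular": [rx, ry, rz]}, ...]. A call has 1 to 5 rows; each row is the pose to reach, as a shift and turn from the pose commanded when the call began, along the tool's axes at that moment; what a row does not reach only later rows make up. A row lasts 1/10 s, in which the tool goes at most 50 mm and 8.59 degrees, less where a joint would pass 70% of its speed; a pose out of reach is approached as far as the arm can. A call with a number of a shift or a turn outside -1 to 1 is refused whole. A call with a gripper value outside its range is refused whole. The fingers move at their own pace and stop on an object; "grip_force" is the grip in N (left out, the last holds). Time passes only in rows, so rows that repeat a pose let the fingers close. It gives the time, the measured TCP pose, the force, the opening and the grip force at its end, in the units of the state.
- bot.get_obs(): the state, without advancing time (a new reading comes with each control period).
- optics.read_camera(name): name is "scene" or "top" or "wrist"; returns the picture (400x640x3 uint8, blue, green, red); there is no depth.
- optics.camera_model(name): a dict with "fx", "fy", "cx", "cy" (pixels), "dist" ([k1, k2, p1, p2, k3] as OpenCV has them; the pictures are not rectified), "cam_to_world" (4x4, takes a point from camera to world coordinates). Camera axes: x right, y up, looking along -z (the intrinsics and any distortion apply to the point x, -y, -z); pixel columns grow to the right and rows downward; lengths in m; the calibration is good to about 2 mm. A picture is of the moment at which its call begins: read the wrist's pose just before it. camera_model takes no time and is no camera call; for the wrist camera it gives the pose at the moment of the call.
- bot.hand_in(): hands the job in; it is judged then, once.
The state is a dict: "t": time; "q": joint angles; "joint_vel": joint speeds; "joint_torque": joint torques, N m; "eef_pos": TCP position; "tool_rot": TCP orientation; "contact_force": force on the tool from outside, world axes, zero at the start; "torque": the same for the moment, N m; "gripper_width": opening from 0.0 (shut) to 1.0 (fully open); "grasp_force": force on a finger pad.
Only numpy, scipy, OpenCV 4.12 (cv2) and the standard library are available. Lean on these libraries where they do the work, as an engineer would, in place of code of your own. Each camera call takes 0.05 s, during which the arm holds its last target. There are 200 camera calls.

### The job

The sampling unit is ready for a gas sample except that its filter drawer has been left out: push the drawer fully home until it seats in its detent, so that the gas will pass the filters. Then take the round flask from its cork ring, set it upright in the sprung ring on top of the unit and press it gently all the way down to the stop; its valve is only open while it is held there, so finish still holding the flask pressed down, and do not let go. Leave the other things on the bench where they are.

Things in the scene. Friction and masses are not known exactly. Their poses are not given: they have to be found in the camera images.
- unit: Gas sampling unit: cream instrument box fixed to the bench, 220 mm deep (its x), 240 mm wide (its y), top plate 105 mm above the bench, turned by up to 15 degrees. Origin: centre of its underside; its x points from the drawer front to the back, so the drawer comes out to -x. The flask dock stands on its top plate, its axis 30 mm from the origin along +x, on the centre line.
- drawer (a joint): Filter drawer in the unit's front: how far it stands out, m; 0 = fully home, front against the housing; 0.10 = fully out. Starts 45 to 85 mm out. It slides with light friction (about 1 N). From 10 to 5 mm out a sprung ball detent resists with up to about 6 N; past 4.5 mm it snaps home by itself and is kept there.
- drawer_front (a point): Point on the drawer front's flat outer face, on its centre line, 58 mm above the bench; moves with the drawer. Axes as the unit's: the face looks to -x, a push to +x closes. Face 132 mm wide, from 16 to 90 mm above the bench; a pull lip 70 mm wide, 16 mm deep stands out from it 20 to 26 mm above the bench. With the drawer home the point is at x -118, y +45 mm in the unit's frame.
- cradle (a joint): Sprung ring of the flask dock: how far it is pressed down, m; 0 = up at rest, 0.014 = down on its stop. Springs push it up with about 6 N at rest, 13 N at the stop, so the flask's weight alone does not move it and it rises when let go. Ring 80 mm outside, 54 mm inside, 10 mm thick, its top 151 mm above the bench at rest.
- cradle_seat (a point): Where the centre of the flask's bulb lies when the bulb sits in the sprung ring: on the ring's vertical axis, 175 mm above the bench with the ring up; it moves down with the ring. Axes as the unit's. Around the ring, 53 mm from the axis, stand three guide posts with nuts that reach 165 mm above the bench, and below it a steel base disc 111 mm above the bench.
- flask: Round glass gas flask, 0.14 to 0.28 kg: ball-shaped bulb 72 mm across, straight neck 24 mm across from 36 to 78 mm above the bulb's centre, steel cap 30 mm across from 78 to 92 mm, brass valve stub 11 mm across under the bulb down to 44 mm below the centre. Origin: bulb's centre (53 mm above the bench at the start); z up along the neck, by which it is handled. 60 N on the dock would break it.
- corkring: Loose cork ring lying on the bench, 92 mm outside, 56 mm hole, 30 mm tall, 90 g; the round flask begins in it. Origin: centre of its underside.
- conical: Bystander: conical glass flask with a flat foot 72 mm across and a black stopper, 117 mm tall. Origin: centre of its underside.
- jar: Bystander: glass jar with white lid and paper label, 68 mm across, 85 mm tall. Origin: centre of its underside.
- cell: Bystander: single dry cell standing upright, 33 mm across, 61 mm tall. Origin: centre of its underside.
- driver: Bystander: screwdriver with a black handle, 160 mm long, lying flat along its x. Origin: middle of its underside.
- detector1: Bystander: dark cased hand-held methane detector standing upright, 110 x 48 mm, 192 mm tall, 1.1 kg. Origin: centre of its underside.
- detector2: Bystander: a second detector like detector1, near it.
Things that resemble listed ones, but are neither listed nor needed, are in the scene too. Leave any purple look-alike of the flask alone.

How it is judged:
By the outcome, as a careful person would: the job done as asked, in the order asked, and still so for the second after the job is handed in, while the arm keeps its last pose, push and grip.
It also fails if it takes over 64 s, if anything falls off the work surface, if the arm or the gripper's body presses on something with over 40 N, if the wrist force passes 120 N, or if a joint passes its speed limit or range.

## Working session

There is one attempt and no reset: what is moved stays moved. The work goes in short steps, Python scripts to look and compute and a tool call to move; the robot and the scene stay as the last step left them, time stands still between calls to the robot, and variables do not carry over. Pictures are saved under pics/ and viewed, at most 12 in all, crops included, and the job is handed in when it is done.

Besides the shell and the picture viewer there is one more tool, called after ">>>" as name([rows], argument=value, ...), one row to a line, values as JSON. drive_tool: Moves the arm, as the interface text tells. Its arguments: {"type":"object","properties":{"deltas":{"type":"array"},"grip_force":{"type":"number"}},"required":["deltas"]}

```bash
mkdir -p pics; ls; cat > h.py <<'E'
import numpy as np, cv2
from scipy.spatial.transform import Rotation as R
from station import bot, optics
def snap(n,f):
    m=optics.camera_model(n); im=optics.read_camera(n); cv2.imwrite('pics/'+f+'.png',im); return im,m
def ray(m,px):
    K=np.array([[m['fx'],0,m['cx']],[0,m['fy'],m['cy']],[0,0,1.]])
    u=cv2.undistortPoints(np.array([[px]],float),K,np.array(m['dist'],float))[0,0]
    T=np.array(m['cam_to_world']); d=T[:3,:3]@np.array([u[0],-u[1],-1]); return T[:3,3],d/np.linalg.norm(d)
def onz(m,px,z):
    o,d=ray(m,px); return o+d*(z-o[2])/d[2]
def tri(rs):
    A=sum(np.eye(3)-np.outer(d,d) for o,d in rs); b=sum((np.eye(3)-np.outer(d,d))@o for o,d in rs)
    return np.linalg.solve(A,b)
def proj(m,p):
    K=np.array([[m['fx'],0,m['cx']],[0,m['fy'],m['cy']],[0,0,1.]])
    T=np.array(m['cam_to_world']); c=T[:3,:3].T@(np.array(p)-T[:3,3])
    return cv2.projectPoints(np.array([[c[0],-c[1],-c[2]]]),np.zeros(3),np.zeros(3),K,np.array(m['dist'],float))[0][0,0]
def tool():
    o=bot.get_obs(); q=o['tool_rot']; return np.array(o['eef_pos']),R.from_quat([q[1],q[2],q[3],q[0]]),o
E
python3 - <<'E'
from h import *
np.set_printoptions(precision=3,suppress=True)
for n in('scene','top'):
    im,m=snap(n,n+'0'); print(n,m['fx'],np.array(m['cam_to_world'])[:3])
p,r,o=tool(); print(p,r.as_matrix(),o['t'],o['contact_force'],o['q'])
E
```

```text
pics
scene 365.611459091884 [[ 0.748 -0.4    0.529  1.075]
 [ 0.663  0.459 -0.591 -0.611]
 [-0.006  0.793  0.609  0.699]]
top 518.4528701523791 [[-0.002  0.982 -0.188  0.26 ]
 [-1.    -0.002  0.002 -0.042]
 [ 0.001  0.188  0.982  1.644]]
[ 0.161 -0.655  0.303] [[ 0.971  0.239 -0.001]
 [ 0.239 -0.971  0.002]
 [-0.    -0.002 -1.   ]] 0.1 [0.159 0.392 0.161] [ 1.222  0.478  0.022  1.556 -0.011  1.109 -0.083]
```

View pics/scene0.png

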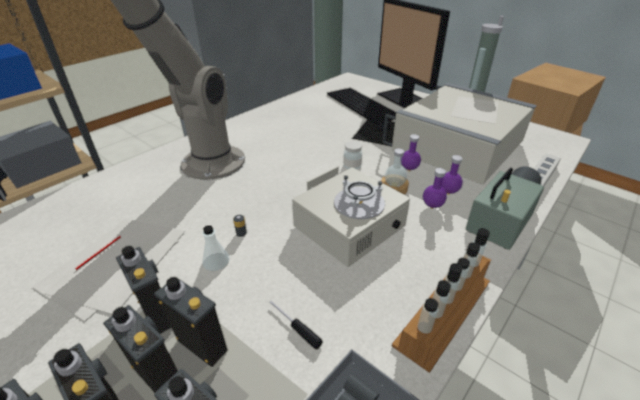

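View pics/top0.png

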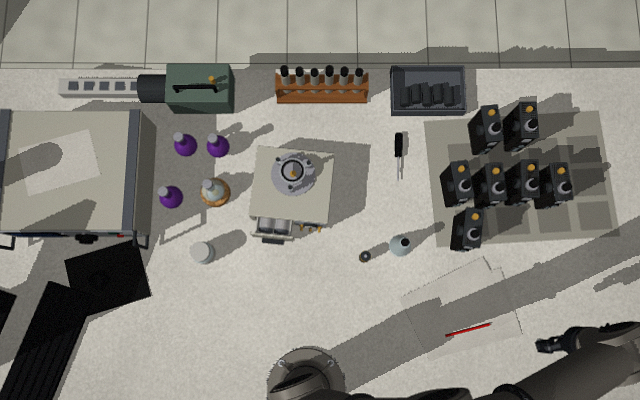

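The top view shows the unit's top plate around (293,185), with its dock ring at (292,171) and the drawer standing out at (274,228). Candidates for the flask:
- clear flask in the cork ring, (213,190)
- purple look-alikes at (185,145), (217,145) and (171,196)
- jar at (202,251)
- conical flask at (400,244)

I choose the clear one in the cork ring and check it in a close crop.

```bash
python3 - <<'E'
import cv2,numpy as np
im=cv2.imread('pics/top0.png')
c=cv2.resize(im[130:260,150:350],None,fx=4,fy=4,interpolation=cv2.INTER_CUBIC)
cv2.imwrite('pics/topc.png',c)
s=cv2.imread('pics/scene0.png')
c=cv2.resize(s[130:270,270:470],None,fx=4,fy=4,interpolation=cv2.INTER_CUBIC)
cv2.imwrite('pics/scenec.png',c)
E
```

```text
(no output)
```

View pics/topc.png

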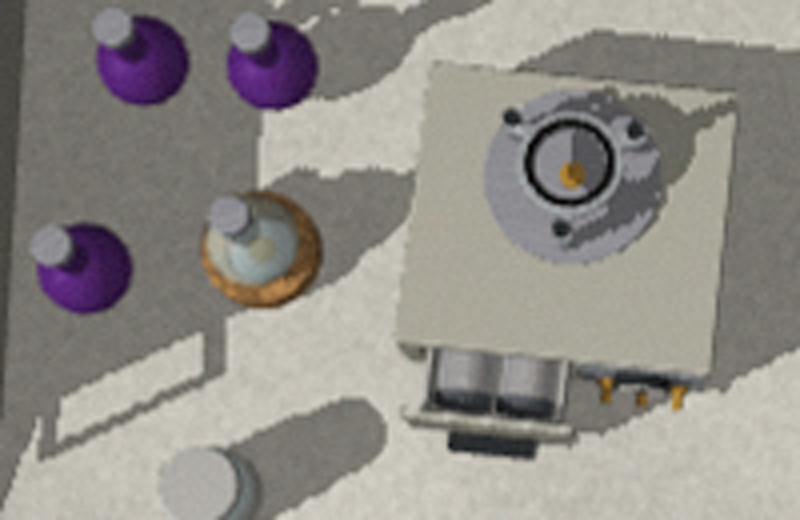

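View pics/scenec.png

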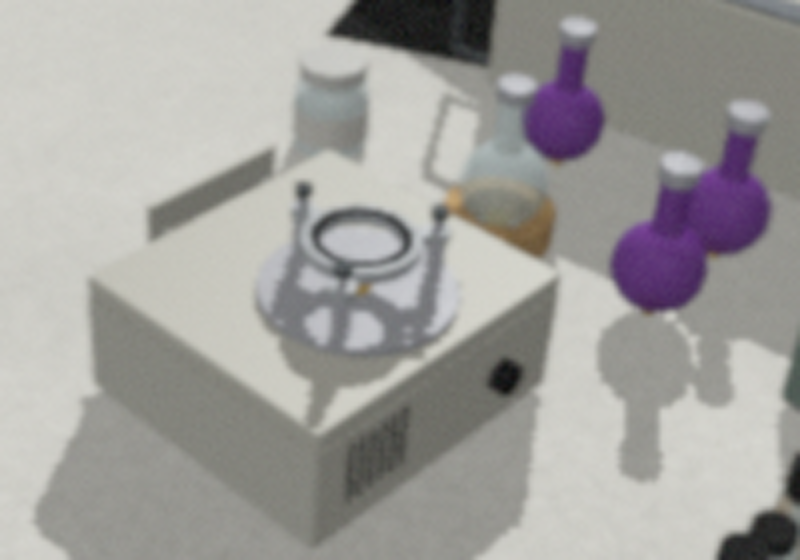

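The crops confirm the choice: a clear flask with a steel cap at top crop (231,215), seated in the cork ring centred at (262,248). The dock ring centre is at (569,162) and the drawer's front edge runs from (405,420) to (577,440).

```bash
python3 - <<'E'
from h import *
np.set_printoptions(precision=4,suppress=True)
m=optics.camera_model('top'); s=optics.camera_model('scene')
t=lambda x,y:(150+(x-1.5)/4,130+(y-1.5)/4); u=lambda x,y:(270+(x-1.5)/4,130+(y-1.5)/4)
C=[onz(m,t(*c),.105) for c in[(434,63),(737,93),(710,375),(398,343)]]
C=np.array(C);print(C)
print('sides',[np.linalg.norm(C[i]-C[i-1]) for i in range(4)])
ctr=C.mean(0); 
a=(C[0]-C[3])+(C[1]-C[2]); b=(C[0]-C[1])+(C[3]-C[2])
ya=np.arctan2(a[1],a[0]); yb=np.arctan2(-b[0],b[1]); print('ctr',ctr,'yaw',np.degrees([ya,yb]))
rg=onz(m,t(569,162),.151); print('ring',rg, 'tri',tri([ray(m,t(569,162)),ray(s,u(362,239))]), 'from unit',ctr[:2]+.03*np.array([np.cos(ya),np.sin(ya)]))
print('cap',onz(m,t(231,215),.145),'tri',tri([ray(m,t(231,215)),ray(s,u(516,85))]),'cork',onz(m,t(262,248),.02))
print('front',onz(m,t(405,420),.09),onz(m,t(577,440),.09))
print('proj scene cap', proj(s,onz(m,t(231,215),.145)), u(516,85))
print('jar',onz(m,t(198,483),.085),'purple cap',onz(m,t(52,245),.145),onz(m,t(250,33),.145))
E
```

```text
[[ 0.7288  0.1468  0.105 ]
 [ 0.7044 -0.0866  0.105 ]
 [ 0.4855 -0.0648  0.105 ]
 [ 0.5103  0.1694  0.105 ]]
sides [np.float64(0.21966353984469703), np.float64(0.23463350617684056), np.float64(0.22002660551425537), np.float64(0.23552167930611626)]
ctr [0.6072 0.0412 0.105 ] yaw [-5.801  -5.9974]
ring [0.6384 0.0396 0.151 ] tri [0.6383 0.0391 0.1485] from unit [0.6371 0.0381]
cap [0.5999 0.2895 0.145 ] tri [0.6002 0.2898 0.1422] cork [0.6012 0.2914 0.02  ]
front [0.454  0.1648 0.09  ] [0.4386 0.0352 0.09  ]
proj scene cap [398.7612 150.0527] (398.625, 150.875)
jar [0.4075 0.3194 0.085 ] purple cap [0.5775 0.42   0.145 ] [0.7401 0.2805 0.145 ]
```

Checks hold: the box sides measure 0.220 x 0.235 m, two-view ring height is 148.5 mm (151 expected) and cap height is 142 mm (145 expected). Unit yaw is about -5.9°. The drawer front centre is near (0.446, 0.100), about 49 mm out. Now I move towards the drawer front with the fingers shut.

>>> drive_tool([
  {"gripper": 255,"offset": [0.2,-0.107,0],"angular": [0,0,0]},
  {"gripper": 255,"offset": [0.2,-0.107,0],"angular": [0,0,0]},
  {"gripper": 255,"offset": [0.2,-0.107,0],"angular": [0,0,0]},
  {"gripper": 255,"offset": [0.2,-0.107,0],"angular": [0,0,0]},
  {"gripper": 255,"offset": [0.2,-0.107,0],"angular": [0,0,0]},
])

```text
t: 0.6
eef_pos: [0.3336, -0.5, 0.3036]
tool_rot: [-0.001, 0.992, 0.123, 0.001]
contact_force: [-0.0, -0.9, -0.3]
gripper_width: 0.149
grasp_force: 0.0
```

>>> drive_tool([
  {"gripper": 255,"offset": [0.2,-0.107,0],"angular": [0,0,0]},
  {"gripper": 255,"offset": [0.2,-0.107,0],"angular": [0,0,0]},
  {"gripper": 255,"offset": [0.2,-0.107,0],"angular": [0,0,0]},
  {"gripper": 255,"offset": [0.2,-0.107,0],"angular": [0,0,0]},
  {"gripper": 255,"offset": [0.2,-0.107,0],"angular": [0,0,0]},
])

```text
t: 1.1
eef_pos: [0.5018, -0.3477, 0.3036]
tool_rot: [-0.001, 0.992, 0.123, 0.001]
contact_force: [-0.8, 0.2, 0.5]
gripper_width: 0.002
grasp_force: 0.0
```

>>> drive_tool([
  {"gripper": 255,"offset": [0.015,-0.228,0],"angular": [0,0,0.437]},
  {"gripper": 255,"offset": [0.015,-0.228,0],"angular": [0,0,0.437]},
  {"gripper": 255,"offset": [0.015,-0.228,0],"angular": [0,0,0.437]},
  {"gripper": 255,"offset": [0.015,-0.228,0],"angular": [0,0,0.437]},
  {"gripper": 255,"offset": [0.015,-0.228,0],"angular": [0,0,0.437]},
])

```text
t: 1.6
eef_pos: [0.4575, -0.1233, 0.3036]
tool_rot: [-0.0, 0.999, -0.049, -0.0]
contact_force: [-0.6, -0.2, 0.5]
gripper_width: -0.0
grasp_force: 0.0
```

```bash
cat >> h.py <<'E'
def go(P,yaw):
    "offset/angular taking the tool to TCP P, pointing down, tool x at yaw (deg)"
    p,r,o=tool(); y=np.radians(yaw); c,s=np.cos(y),np.sin(y)
    M=np.array([[c,s,0],[s,-c,0],[0,0,-1]])
    print('t',o['t'],'pos',p,'q',np.round(o['q'],2),'off',np.round(r.as_matrix().T@(np.array(P)-p),4),'ang',np.round((r.inv()*R.from_matrix(M)).as_rotvec()/(np.pi/4),3))
E
python3 -c "
from h import *
go((.415,.102,.2),-5.9)"
```

```text
t 1.6 pos [ 0.45754303 -0.1233164   0.30364764] q [ 0.31  0.16 -0.2   2.01  0.04  0.98 -1.57] off [-0.0644 -0.22    0.1039] ang [-0.001  0.001  0.006]
```

>>> drive_tool([
  {"gripper": 255,"offset": [-0.064,-0.22,0.05],"angular": [0,0,0]},
  {"gripper": 255,"offset": [-0.064,-0.22,0.05],"angular": [0,0,0]},
  {"gripper": 255,"offset": [-0.064,-0.22,0.05],"angular": [0,0,0]},
  {"gripper": 255,"offset": [-0.064,-0.22,0.05],"angular": [0,0,0]},
  {"gripper": 255,"offset": [-0.064,-0.22,0.05],"angular": [0,0,0]},
])

```text
t: 2.1
eef_pos: [0.416, 0.101, 0.2533]
tool_rot: [-0.0, 0.999, -0.05, -0.0]
contact_force: [0.3, -0.6, 0.2]
gripper_width: 0.002
grasp_force: 0.0
```

```bash
python3 -c "
from h import *
go((.415,.102,.127),-5.9)
snap('wrist','w1')"
```

```text
t 2.1 pos [0.41604183 0.10096373 0.25334008] q [-0.02  0.16 -0.4   2.15  0.08  0.85 -2.13] off [-0.0011 -0.0009  0.1263] ang [-0.     0.001  0.004]
```

View pics/w1.png

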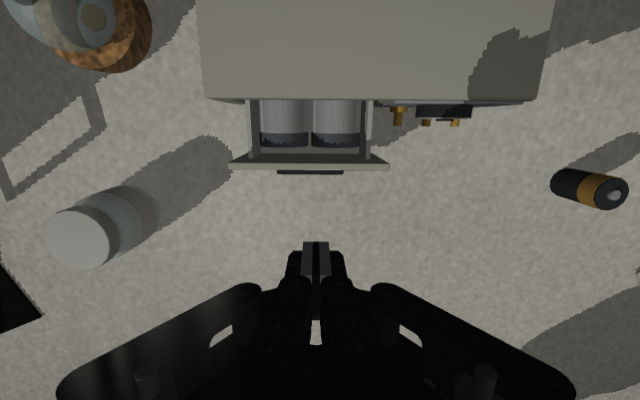

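The wrist view shows the shut fingers at (316,260), centred in front of the drawer front at (309,163), with a clear gap between them. I descend and then push.

>>> drive_tool([
  {"gripper": 255,"offset": [-0.002,0,0.05],"angular": [0,0,0]},
  {"gripper": 255,"offset": [-0.002,0,0.1],"angular": [0,0,0]},
  {"gripper": 255,"offset": [-0.002,0,0.126],"angular": [0,0,0]},
  {"gripper": 255,"offset": [-0.002,0,0.126],"angular": [0,0,0]},
])

```text
t: 2.55
eef_pos: [0.4131, 0.0974, 0.125]
tool_rot: [0.001, 0.999, -0.051, -0.004]
contact_force: [-0.6, -0.6, -0.7]
gripper_width: 0.002
grasp_force: 0.0
```

>>> drive_tool([
  {"gripper": 255,"offset": [0.01,0,0],"angular": [0,0,0]},
  {"gripper": 255,"offset": [0.02,0,0],"angular": [0,0,0]},
  {"gripper": 255,"offset": [0.03,0,0],"angular": [0,0,0]},
  {"gripper": 255,"offset": [0.04,0,0],"angular": [0,0,0]},
  {"gripper": 255,"offset": [0.05,0,0],"angular": [0,0,0]},
])

```text
t: 3.05
eef_pos: [0.4665, 0.093, 0.1287]
tool_rot: [-0.0, 0.999, -0.051, 0.001]
contact_force: [-1.7, -0.0, 1.1]
gripper_width: -0.001
grasp_force: 0.9
```

>>> drive_tool([
  {"gripper": 255,"offset": [0.004,0,0],"angular": [0,0,0]},
  {"gripper": 255,"offset": [0.008,0,0],"angular": [0,0,0]},
  {"gripper": 255,"offset": [0.012,0,0],"angular": [0,0,0]},
])

```text
t: 3.35
eef_pos: [0.4743, 0.092, 0.1273]
tool_rot: [0.001, 0.999, -0.051, -0.003]
contact_force: [-11.9, 1.2, 7.8]
gripper_width: 0.0
grasp_force: 5.6
```

```bash
python3 -c "
from h import *
go((.483,.098,.127),-5.9)
print(tool()[2]['contact_force'])
snap('wrist','w2')"
```

```text
t 3.35 pos [0.47433057 0.09202495 0.12734792] q [-0.05  0.45 -0.33  2.12  0.24  0.61 -2.22] off [ 0.008  -0.0068  0.0003] ang [0.003 0.008 0.002]
[-11.89052401   1.18373861   7.75510203]
```

View pics/w2.png

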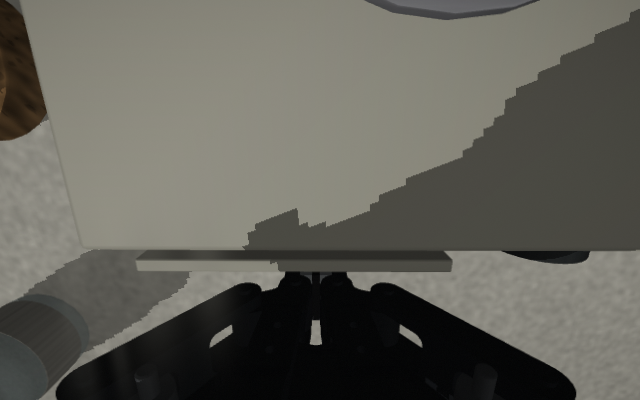

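The drawer front (row 271) looks close to the housing edge (row 249). I'll check its position numerically.

```bash
python3 -c "
from h import *
np.set_printoptions(precision=4,suppress=True)
im=cv2.imread('pics/w2.png').astype(int); print(im[240:290:2,200].sum(1))
m=optics.camera_model('wrist'); y=np.radians(-5.9);d=np.array([np.cos(y),np.sin(y),0])
f=onz(m,(300,271),.09);f2=onz(m,(300,261),.09);e=onz(m,(300,249),.105); print(f,f2,e,(e-f)@d,(e-f2)@d)
print(tool()[2]['contact_force'],tool()[0])"
```

```text
[409 406 409 399 373 234 199 199 198 202 291 387 388 387 389 381 419 424
 422 416 415 416 416 412 404]
[0.4864 0.0977 0.09  ] [0.4911 0.0972 0.09  ] [0.5036 0.0949 0.105 ] 0.01741878096049813 0.012729587693128501
[-2.4664 -0.2104 -1.1858] [0.4754 0.0919 0.1274]
```

The face is still about 8–9 mm from home, at the start of the detent, so I push on.

>>> drive_tool([
  {"gripper": 255,"offset": [0.003,0,0],"angular": [0,0,0]},
  {"gripper": 255,"offset": [0.005,0,0],"angular": [0,0,0]},
  {"gripper": 255,"offset": [0.007,0,0],"angular": [0,0,0]},
  {"gripper": 255,"offset": [0.009,0,0],"angular": [0,0,0]},
  {"gripper": 255,"offset": [0.009,0,0],"angular": [0,0,0]},
])

```text
t: 3.9
eef_pos: [0.4827, 0.0912, 0.1273]
tool_rot: [0.001, 0.999, -0.051, -0.004]
contact_force: [-13.9, 1.1, 9.3]
gripper_width: 0.003
grasp_force: 6.8
```

```bash
python3 -c "
from h import *
np.set_printoptions(precision=4,suppress=True)
im,m=snap('wrist','w3'); im=im.astype(int)
for c in(160,200,240): print(im[236:286:2,c].sum(1))
o=tool();print(o[2]['contact_force'],o[0])"
```

```text
[418 417 415 417 416 416 414 413 414 413 411 411 411 411 408 408 385 353
 276 277 280 276 267 265 270]
[414 411 412 413 411 411 411 411 410 410 408 408 408 407 407 407 386 355
 405 413 410 404 407 416 417]
[414 414 415 414 415 414 214 212 213 213 384 259 212 213 213 211 207 194
 401 410 408 416 415 414  74]
[-12.4399   2.1037   9.715 ] [0.4827 0.0912 0.1273]
```

The force now stays steady and the TCP is at the expected home position. I'll back off, rise, and look at it.

>>> drive_tool([
  {"gripper": 255,"offset": [0.003,0,0],"angular": [0,0,0]},
  {"gripper": 255,"offset": [0.003,0,0],"angular": [0,0,0]},
  {"gripper": 255,"offset": [-0.02,0,0],"angular": [0,0,0]},
  {"gripper": 255,"offset": [-0.05,0,0],"angular": [0,0,0]},
])

```text
t: 4.35
eef_pos: [0.4376, 0.0964, 0.1282]
tool_rot: [-0.001, 0.999, -0.052, 0.002]
contact_force: [-0.0, -0.4, -0.7]
gripper_width: -0.004
grasp_force: 0.0
```

>>> drive_tool([
  {"gripper": 0,"offset": [0,0,-0.05],"angular": [0,0,0]},
  {"gripper": 0,"offset": [0,0,-0.1],"angular": [0,0,0]},
  {"gripper": 0,"offset": [0,0,-0.15],"angular": [0,0,0]},
  {"gripper": 0,"offset": [0,0,-0.2],"angular": [0,0,0]},
  {"gripper": 0,"offset": [0,0,-0.2],"angular": [0,0,0]},
])

```text
t: 4.85
eef_pos: [0.4401, 0.0974, 0.3352]
tool_rot: [-0.002, 0.999, -0.051, 0.007]
contact_force: [0.5, -0.1, 0.7]
gripper_width: 0.848
grasp_force: 0.0
```

```bash
python3 -c "
from h import *
snap('wrist','w4')
go((.55,.27,.33),-5.9)"
```

```text
t 4.9 pos [0.43871202 0.09666632 0.33196134] q [ 0.04  0.09 -0.41  2.02  0.05  1.03 -2.07] off [ 0.0928 -0.1839  0.0033] ang [-0.003 -0.012 -0.   ]
```

View pics/w4.png

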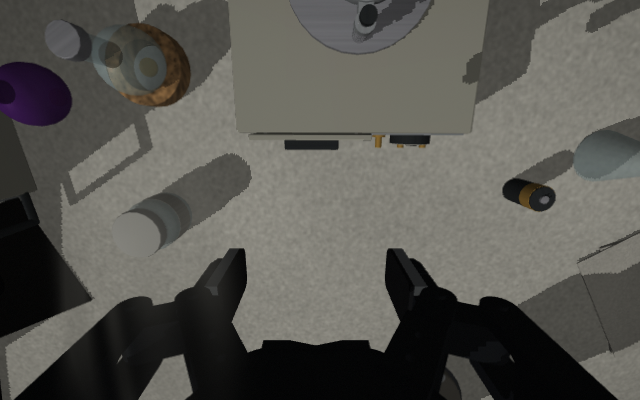

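The drawer is seated: its front is flush with the housing at row 134 and only the lip shows, at (311,145). Next I move above the flask.

>>> drive_tool([
  {"gripper": 0,"offset": [0.14,-0.209,0.03],"angular": [-0.003,-0.012,0]},
  {"gripper": 0,"offset": [0.14,-0.209,0.03],"angular": [-0.003,-0.012,0]},
  {"gripper": 0,"offset": [0.14,-0.209,0.03],"angular": [-0.003,-0.012,0]},
  {"gripper": 0,"offset": [0.14,-0.209,0.03],"angular": [-0.003,-0.012,0]},
  {"gripper": 0,"offset": [0.14,-0.209,0.03],"angular": [-0.003,-0.012,0]},
])

```text
t: 5.4
eef_pos: [0.5962, 0.2883, 0.2963]
tool_rot: [0.001, 0.999, -0.051, -0.005]
contact_force: [1.3, 0.1, 0.4]
gripper_width: 0.995
grasp_force: 0.0
```

>>> drive_tool([
  {"gripper": 0,"offset": [0.005,-0.002,0],"angular": [0,0,0]},
  {"gripper": 0,"offset": [0.005,-0.002,0],"angular": [0,0,0]},
])

```text
t: 5.6
eef_pos: [0.6003, 0.2894, 0.2957]
tool_rot: [0.001, 0.999, -0.051, -0.006]
contact_force: [-0.4, -0.6, 0.1]
gripper_width: 0.999
grasp_force: 0.0
```

```bash
python3 -c "
from h import *
snap('wrist','w5')
go((.600,.290,.28),-5.9)
print(proj(optics.camera_model('wrist'),(.6,.29,.145)))"
```

```text
t 5.65 pos [0.59992708 0.28814105 0.29650612] q [-0.24  0.51 -0.43  1.56  0.22  1.14 -2.39] off [ 0.0001 -0.0019  0.0165] ang [0.005 0.014 0.001]
[312.78825597 209.04528888]
```

View pics/w5.png

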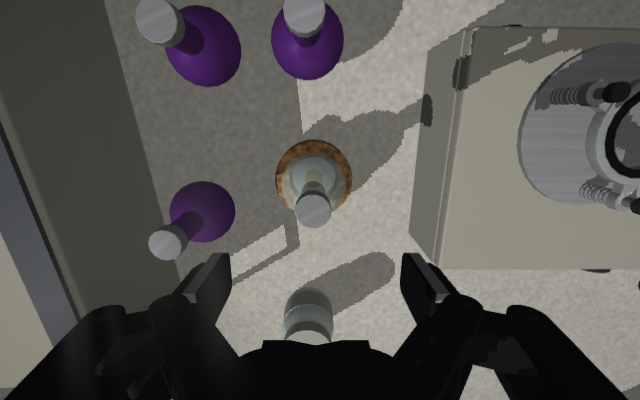

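The wrist view puts the cap at (314,207) against the predicted (313,209), so the flask position is good. I descend and grip the neck.

>>> drive_tool([
  {"gripper": 0,"offset": [0,-0.002,0.04],"angular": [0.004,0.012,0]},
  {"gripper": 0,"offset": [0,-0.002,0.08],"angular": [0.004,0.012,0]},
  {"gripper": 0,"offset": [0,-0.002,0.115],"angular": [0.004,0.012,0]},
  {"gripper": 0,"offset": [0,-0.002,0.131],"angular": [0.004,0.012,0]},
  {"gripper": 0,"offset": [0,-0.002,0.131],"angular": [0.004,0.012,0]},
])

```text
t: 6.15
eef_pos: [0.5978, 0.2885, 0.1654]
tool_rot: [0.001, 0.999, -0.052, -0.002]
contact_force: [0.4, -0.1, 1.2]
gripper_width: 0.999
grasp_force: 0.0
```

>>> drive_tool([
  {"gripper": 255,"offset": [0,0,0],"angular": [0,0,0]},
  {"gripper": 255,"offset": [0,0,0],"angular": [0,0,0]},
  {"gripper": 255,"offset": [0,0,0],"angular": [0,0,0]},
  {"gripper": 255,"offset": [0,0,0],"angular": [0,0,0]},
  {"gripper": 255,"offset": [0,0,0],"angular": [0,0,0]},
], grip_force=50)

```text
t: 6.65
eef_pos: [0.5996, 0.2908, 0.1686]
tool_rot: [-0.001, 0.999, -0.051, 0.001]
contact_force: [-0.5, -0.7, 6.0]
gripper_width: 0.317
grasp_force: 48.6
```

>>> drive_tool([
  {"gripper": 255,"offset": [0,0,0],"angular": [0,0,0]},
  {"gripper": 255,"offset": [0,0,0],"angular": [0,0,0]},
  {"gripper": 255,"offset": [0,0,0],"angular": [0,0,0]},
])

```text
t: 6.95
eef_pos: [0.5997, 0.2908, 0.1686]
tool_rot: [-0.001, 0.999, -0.051, 0.001]
contact_force: [-0.3, -1.0, 6.9]
gripper_width: 0.314
grasp_force: 48.6
```

```bash
python3 -c "
from h import *
go((.600,.290,.33),-5.9); print(tool()[2]['contact_force'])"
```

```text
t 6.95 pos [0.59970146 0.29083866 0.16864413] q [-0.27  0.63 -0.39  1.66  0.3   0.9  -2.45] off [ 0.0007  0.0005 -0.1614] ang [-0.002 -0.003  0.001]
[-0.30034647 -1.00064118  6.90912239]
```

>>> drive_tool([
  {"gripper": 255,"offset": [0,0,-0.02],"angular": [0,0,0]},
  {"gripper": 255,"offset": [0,0,-0.05],"angular": [0,0,0]},
  {"gripper": 255,"offset": [0,0,-0.09],"angular": [0,0,0]},
  {"gripper": 255,"offset": [0,0,-0.13],"angular": [0,0,0]},
  {"gripper": 255,"offset": [0,0,-0.15],"angular": [0,0,0]},
])

```text
t: 7.45
eef_pos: [0.5996, 0.291, 0.3212]
tool_rot: [-0.002, 0.999, -0.051, 0.002]
contact_force: [0.7, 0.6, -2.0]
gripper_width: 0.317
grasp_force: 49.9
```

>>> drive_tool([
  {"gripper": 255,"offset": [0,0,-0.02],"angular": [0,0,0]},
  {"gripper": 255,"offset": [0,0,-0.02],"angular": [0,0,0]},
  {"gripper": 255,"offset": [0,0,-0.02],"angular": [0,0,0]},
])

```text
t: 7.75
eef_pos: [0.5987, 0.2901, 0.3365]
tool_rot: [-0.0, 0.999, -0.051, -0.0]
contact_force: [-0.2, -0.3, -2.3]
gripper_width: 0.32
grasp_force: 49.9
```

```bash
python3 -c "
from h import *
im,m=snap('wrist','w6'); s,ms=snap('scene','s6'); snap('top','t6')
p,r,o=tool();x,y=map(int,proj(ms,p-[0,0,.09])); print(x,y)
c=cv2.resize(s[max(0,y-70):y+70,x-80:x+80],(640,560),interpolation=cv2.INTER_CUBIC)
w=cv2.resize(im[150:400,220:420],(448,560))[:, :150]
cv2.imwrite('pics/c6.png',np.hstack([c,w]))
go((.638,.039,.355),-5.9); print(o['contact_force'],o['grasp_force'],o['gripper_width'])"
```

```text
402 119
t 7.9 pos [0.59843599 0.28988361 0.3353006 ] q [-0.24  0.47 -0.44  1.52  0.21  1.2  -2.38] off [ 0.0649  0.2455 -0.0196] ang [0.001 0.003 0.001]
[-1.4839746  -0.14295443 -1.47143075] 49.891929030418396 0.3121269569470306
```

View pics/c6.png

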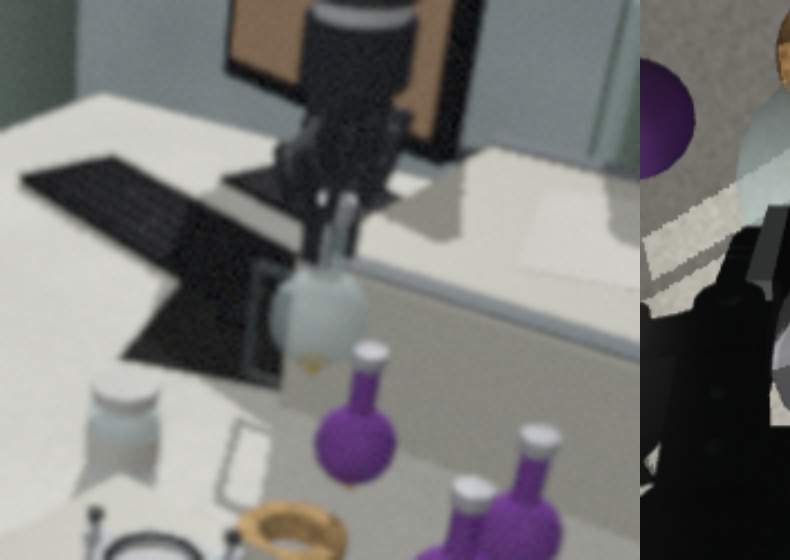

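The flask is held upright (bulb at crop (320,315), stub at (313,365)) and the cork ring stayed on the bench. I check the bulb against the predicted position and move over the dock.

>>> drive_tool([
  {"gripper": 255,"offset": [0.065,0.2455,-0.02],"angular": [0,0,0]},
  {"gripper": 255,"offset": [0.065,0.2455,-0.02],"angular": [0,0,0]},
  {"gripper": 255,"offset": [0.065,0.2455,-0.02],"angular": [0,0,0]},
  {"gripper": 255,"offset": [0.065,0.2455,-0.02],"angular": [0,0,0]},
  {"gripper": 255,"offset": [0.065,0.2455,-0.02],"angular": [0,0,0]},
])

```text
t: 8.4
eef_pos: [0.6375, 0.042, 0.3555]
tool_rot: [-0.0, 0.999, -0.051, -0.001]
contact_force: [0.4, 0.3, -0.9]
gripper_width: 0.317
grasp_force: 49.9
```

>>> drive_tool([
  {"gripper": 255,"offset": [0,0.003,0],"angular": [0,0,0]},
  {"gripper": 255,"offset": [0,0.003,0],"angular": [0,0,0]},
  {"gripper": 255,"offset": [0,0.003,0],"angular": [0,0,0]},
])

```text
t: 8.7
eef_pos: [0.637, 0.0425, 0.3558]
tool_rot: [-0.001, 0.999, -0.05, -0.001]
contact_force: [0.1, 0.7, -2.3]
gripper_width: 0.317
grasp_force: 50.0
```

```bash
python3 -c "
from h import *
ms=optics.camera_model('scene'); print('pred bulb, lift view',proj(ms,(.5984,.2899,.2197)),'seen 402,127.7')
go((.638,.0393,.34),-5.9); p,r,o=tool()
s,ms=snap('scene','s7');w,mw=snap('wrist','w7')
b=p-[0,0,.1156]; print(proj(ms,b),proj(ms,(.638,.0393,.151)),proj(ms,b-[0,0,.044]),proj(mw,(.638,.0393,.151)))
x,y=map(int,proj(ms,b))
c=cv2.resize(s[y-60:y+60,x-60:x+60],(480,480),interpolation=cv2.INTER_CUBIC);print(x-60,y-60)
cv2.imwrite('pics/c7.png',np.hstack([c,cv2.resize(w[100:350,240:400],(307,480))]))"
```

```text
pred bulb, lift view [401.52379248 127.58996043] seen 402,127.7
t 8.7 pos [0.63703036 0.04247206 0.35578598] q [ 0.12  0.4  -0.38  1.57  0.15  1.2  -1.96] off [0.0013 0.0031 0.0158] ang [-0.002  0.002  0.003]
[363.20846579 158.05728525] [360.49216829 188.46102327] [362.04761604 173.15629712] [319.83736629 192.54458984]
303 98
```

View pics/c7.png

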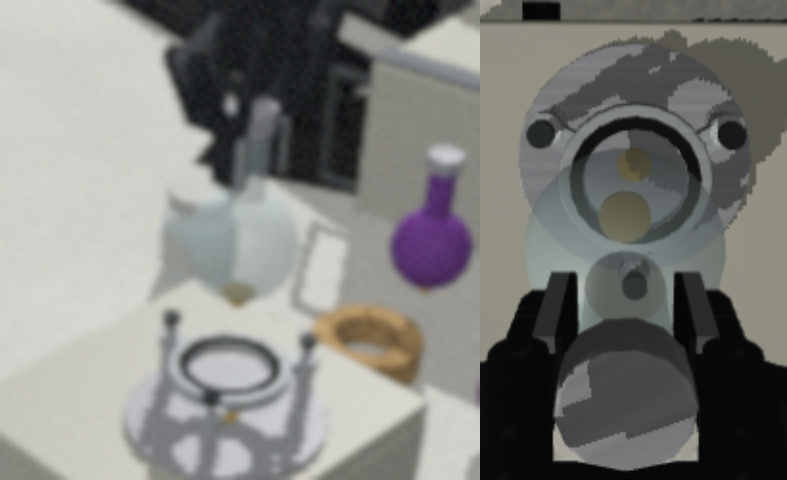

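The ring is seen at crop (230,362), which matches the prediction exactly. The flask hangs just over it, with about 4 mm of correction needed in tool y. I lower it to just above the seat.

>>> drive_tool([
  {"gripper": 255,"offset": [0,0.004,0.01],"angular": [0,0,0]},
  {"gripper": 255,"offset": [0,0.004,0.025],"angular": [0,0,0]},
  {"gripper": 255,"offset": [0,0.004,0.04],"angular": [0,0,0]},
  {"gripper": 255,"offset": [0,0.004,0.055],"angular": [0,0,0]},
  {"gripper": 255,"offset": [0,0.004,0.055],"angular": [0,0,0]},
], grip_force=60)

```text
t: 9.3
eef_pos: [0.6356, 0.037, 0.298]
tool_rot: [0.0, 0.999, -0.051, -0.003]
contact_force: [0.1, 0.1, -1.7]
gripper_width: 0.314
grasp_force: 59.0
```

>>> drive_tool([
  {"gripper": 255,"offset": [0,0,0.003],"angular": [0,0,0]},
  {"gripper": 255,"offset": [0,0,0.006],"angular": [0,0,0]},
  {"gripper": 255,"offset": [0,0,0.008],"angular": [0,0,0]},
  {"gripper": 255,"offset": [0,0,0.008],"angular": [0,0,0]},
])

```text
t: 9.7
eef_pos: [0.6371, 0.0372, 0.2938]
tool_rot: [-0.0, 0.999, -0.051, 0.0]
contact_force: [-0.2, 0.2, -1.7]
gripper_width: 0.315
grasp_force: 59.0
```

```bash
python3 -c "
from h import *
go((.637,.0385,.2766),-5.9); p,r,o=tool(); print(o['contact_force'],o['torque'])"
```

```text
t 9.7 pos [0.63713166 0.03718179 0.29377443] q [ 0.12  0.45 -0.37  1.64  0.18  1.08 -1.98] off [-0.0003 -0.0013  0.0172] ang [-0.001 -0.     0.001]
[-0.24313558  0.17682459 -1.68273971] [-0.07921083 -0.03346687 -0.0579661 ]
```

>>> drive_tool([
  {"gripper": 255,"offset": [0,-0.001,0.002],"angular": [0,0,0]},
  {"gripper": 255,"offset": [0,-0.001,0.004],"angular": [0,0,0]},
  {"gripper": 255,"offset": [0,-0.001,0.006],"angular": [0,0,0]},
  {"gripper": 255,"offset": [0,-0.001,0.006],"angular": [0,0,0]},
])

```text
t: 10.1
eef_pos: [0.6375, 0.0382, 0.2883]
tool_rot: [-0.0, 0.999, -0.051, 0.001]
contact_force: [-0.2, -0.3, 5.5]
gripper_width: 0.315
grasp_force: 58.4
```

>>> drive_tool([
  {"gripper": 255,"offset": [0,0,0.002],"angular": [0,0,0]},
  {"gripper": 255,"offset": [0,0,0.004],"angular": [0,0,0]},
  {"gripper": 255,"offset": [0,0,0.004],"angular": [0,0,0]},
])

```text
t: 10.4
eef_pos: [0.6376, 0.0382, 0.2845]
tool_rot: [-0.0, 0.999, -0.051, 0.001]
contact_force: [-1.2, -0.6, 6.7]
gripper_width: 0.313
grasp_force: 58.3
```

>>> drive_tool([
  {"gripper": 255,"offset": [0,0,0.002],"angular": [0,0,0]},
  {"gripper": 255,"offset": [0,0,0.004],"angular": [0,0,0]},
  {"gripper": 255,"offset": [0,0,0.004],"angular": [0,0,0]},
])

```text
t: 10.7
eef_pos: [0.6377, 0.0382, 0.2809]
tool_rot: [-0.0, 0.999, -0.051, 0.001]
contact_force: [-1.9, -0.8, 9.8]
gripper_width: 0.316
grasp_force: 58.2
```

>>> drive_tool([
  {"gripper": 255,"offset": [0,0,0.002],"angular": [0,0,0]},
  {"gripper": 255,"offset": [0,0,0.004],"angular": [0,0,0]},
  {"gripper": 255,"offset": [0,0,0.004],"angular": [0,0,0]},
])

```text
t: 11.0
eef_pos: [0.6379, 0.0382, 0.2773]
tool_rot: [-0.0, 0.999, -0.051, 0.001]
contact_force: [-1.7, -1.3, 9.6]
gripper_width: 0.311
grasp_force: 58.1
```

>>> drive_tool([
  {"gripper": 255,"offset": [0,0,0.001],"angular": [0,0,0]},
  {"gripper": 255,"offset": [0,0,0.002],"angular": [0,0,0]},
  {"gripper": 255,"offset": [0,0,0.002],"angular": [0,0,0]},
])

```text
t: 11.3
eef_pos: [0.6386, 0.0381, 0.2768]
tool_rot: [-0.0, 0.999, -0.051, 0.002]
contact_force: [-2.0, -1.0, 15.8]
gripper_width: 0.316
grasp_force: 57.9
```

>>> drive_tool([
  {"gripper": 255,"offset": [0,0,0.001],"angular": [0,0,0]},
  {"gripper": 255,"offset": [0,0,0.001],"angular": [0,0,0]},
])

```text
t: 11.5
eef_pos: [0.6389, 0.0382, 0.2766]
tool_rot: [-0.0, 0.999, -0.051, 0.003]
contact_force: [-3.4, -1.8, 19.4]
gripper_width: 0.31
grasp_force: 57.6
```

The position has stopped advancing at 0.2766 while the force rises to 19 N, so it is on the stop. I hold briefly and check with a picture.

>>> drive_tool([
  {"gripper": 255,"offset": [0,0,0],"angular": [0,0,0]},
  {"gripper": 255,"offset": [0,0,0],"angular": [0,0,0]},
  {"gripper": 255,"offset": [0,0,0],"angular": [0,0,0]},
  {"gripper": 255,"offset": [0,0,0],"angular": [0,0,0]},
  {"gripper": 255,"offset": [0,0,0],"angular": [0,0,0]},
])

```text
t: 12.0
eef_pos: [0.6389, 0.0382, 0.2766]
tool_rot: [-0.0, 0.999, -0.051, 0.003]
contact_force: [-3.5, -1.1, 19.9]
gripper_width: 0.311
grasp_force: 57.7
```

```bash
python3 -c "
from h import *
s,ms=snap('scene','s8');t,_=snap('top','t8')
c=cv2.resize(s[90:230,300:440],(480,480),interpolation=cv2.INTER_CUBIC)
cv2.imwrite('pics/c8.png',np.hstack([c,cv2.resize(t[120:280,160:266],(318,480))]))
p,r,o=tool(); print(p,o['contact_force'],o['torque'],o['t'],(proj(ms,(.638,.0385,.161))-[300,90])*480/140)"
```

```text
[0.63889346 0.03817304 0.27667124] [-4.45369596 -0.83324065 19.51049846] [-0.3625496   0.76439157  0.05919626] 12.1 [207.6028657  327.16817907]
```

View pics/c8.png

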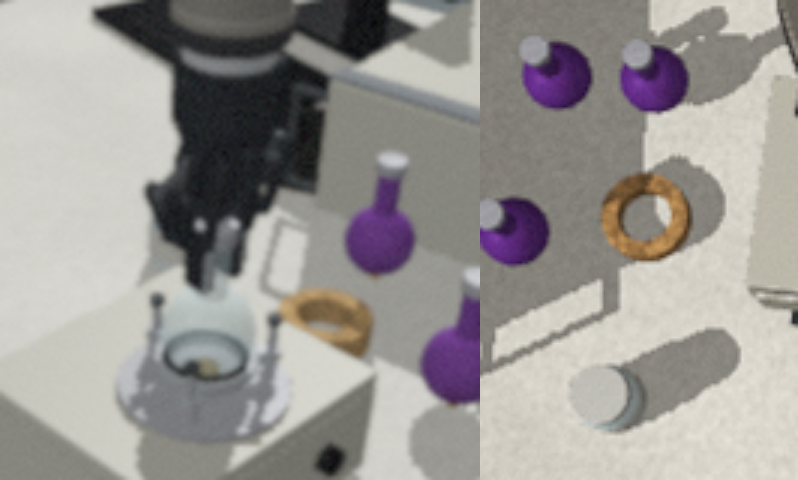

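The bulb sits in the lowered ring at (208,330), where (208,327) was predicted for the stop. The force holds steady at about 19.5 N and the cork ring and bystanders have not moved. Handing in.

```bash
python3 -c "
from h import *
print(bot.hand_in())"
```

```text
the job is handed in; nothing more can be done
None
```

The drawer is pushed fully home, and the flask sits upright in the sprung ring, still gripped and pressed down on its stop with about 20 N; the job was handed in at about 12 s.

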